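# Wedge the rocking exposure stand

## Robot

A 7-joint arm with a two-finger parallel gripper is mounted at the origin on the work surface. World frame = base frame: x ahead of the robot, y to its left, z up, the work surface at z = 0. Lengths are in mm, angles in degrees, forces in N, time in s.
With the tool pointing down it reaches from about 425 to 1025 mm from the base axis. Payload 9.4 kg.
Tool frame: the origin (TCP) lies at the centre of the arm's flange, where the gripper is bolted on; the fingertips stand 186 mm ahead of it and the grasp point (between the pads) lies 167 mm ahead of it; z points along the fingers, y is the direction in which the jaws open and shut (so a half turn about z gives the same grasp; the last joint's range is limited). The gripper opens to 93 mm and grips with 3 to 60 N. Pads are 15 mm wide; open, the fingers measure 128 mm over their backs; the gripper's body (75 mm by 188 mm) begins 65 mm behind the grasp point.
Start: joints at [71.981, 34.337, -0.143, 91.639, 0.103, 54.024, -4.572], TCP at [170.783, -704.598, 404.718] pointing down, gripper open.
Joint ranges: [-147.43, 147.43], [-19.82, 112.94], [-74.19, 73.91], [6.32, 146.72], [-59.91, 239.91], [6.04, 106.73], [-150.56, 150.56]. Speed limits (degrees/s): [127.2, 127.2, 172.46, 172.46, 180, 180, 180].

## Interface

Orientations are given as [roll, pitch, yaw] about the fixed x, y, z axes, in that order (R = Rz(yaw) Ry(pitch) Rx(roll)).
In Python, from cell import goto, move_straight, move_joints, let_go, grasp, pause, solve_ik, read_state, capture, PlanningError, close_job gives the robot as it stands. Calls block until the motion is done:
- goto(position, orientation): joint-space move of the TCP to a pose.
- move_straight(position, max_speed=150, ori=None, stop_force=None): straight line of the TCP; ori=None keeps the orientation; max_speed is the mean speed in mm/s. With stop_force (N) it stops when the force on the tool has changed by that much, and returns True; else False.
- move_joints(angles): joint-space move.
- let_go() and grasp(effort=None): open the fingers fully, or close them until they stop; effort is the grip in N (None keeps the last).
- pause(seconds).
- solve_ik(position, orientation): joint angles nearest the present ones, or None.
- read_state(): the state.
- capture(name): name is "scene" or "top" or "wrist"; returns a dict with "frame" (400x640x3 uint8, red, green, blue), "depth" (400x640 float32, mm along the optical axis (not along the pixel's ray), 0 where there is no reading), "K" (3x3 intrinsics, pixels), "pose" (4x4, takes a point from camera to world coordinates). Camera axes: x right, y down, z forward; pixel columns grow to the right and rows downward; lengths in mm; the calibration is good to about 2 mm. A picture is of the moment at which its call begins.
A pose or a line that the arm cannot do raises PlanningError and nothing moves.
- close_job(): hands the job in, once; it reports no verdict.
The state is a dict: "clock": time; "joints": joint angles; "qd": joint speeds; "joint_efforts": joint torques, N m; "tcp_pos": TCP position; "eef_rot": TCP orientation; "force": force on the tool from outside, world axes, zero at the start; "moment": the same for the moment, N m; "gripper_width": finger opening in mm.
Only numpy, scipy, OpenCV 4.12 (cv2) and the standard library are available. Lean on these libraries where they do the work, as an engineer would, in place of code of your own. Each camera call takes 0.05 s, during which the arm holds its last target. There are 200 camera calls.

## Task

The LED exposure stand rocks because its front foot on the robot's left hangs clear of the bench. Pick up the dark plastic wedge, lay it flat in front of that foot with its thin end pointing squarely at it, and slide it in under the middle of the foot until it jams tight, which takes a firm fingertip push of about 12 N and no more. Then let go and leave the wedge jammed there; leave everything else on the bench where it is.

Things in the scene. Friction and masses are not known exactly. Their poses are not given: they have to be found in the camera images.
- wedge: Dark plastic wedge lying flat, 180 mm long, 34 wide, about 100 g. Origin: centre of its underside; x points to the thin end, z up. Thin end (x = +90 mm): 2 mm high; the top slopes evenly up to 24 mm at x = -50 mm (9 degrees); from x = -50 to -90 a flat-topped tail 24 mm high with upright sides, good to grip across the 34 mm. Friction with bench and foot about 0.35.
- stand: LED exposure stand, fixed: dark slate slab 140 x 460 mm, from 50 to 68 mm above the bench, on four legs with square steel feet; lamp heads above, up to 200 mm high. Origin: on the bench below the slab's centre; x points away from the robot, square to the stand's front; y to the robot's left. Corner ears reach 100 mm in front of the origin; the leg tops are 88 mm high.
- foot_spot (a point): Point on the bench straight below the centre of the hanging front left foot: a level square steel shoe, 36 x 36 mm, 12 mm thick, sides along the stand's x and y (88 mm in front of the stand's origin, 190 mm to its left). Its underside hangs 6 to 18 mm above the bench, different each time and not reported.
- foot_edge (a point): Point on the bench below the middle of that shoe's front edge, where the wedge goes in, 18 mm in front of foot_spot. The shoe yields upwards on a stiff rubber pad, about 1 mm per 20 N; over 20 N from the wedge on the foot damages it. With the friction, a level push of 12 N on the wedge presses on the foot with about 14 N, less if the hand also bears down.
- packer: Flat dark plastic block 70 x 40 x 20 mm, not a wedge; leave it. Origin: centre of underside.
- small_dish: Small dish with cream gel, 58 mm across, 17 mm high; leave it. Origin: centre of underside. The wedge, the flat block and this dish take three places on the bench in any order.
- large_dish: Dish with pink gel, 88 mm across, 17 mm high, in front of the stand beside the hanging foot; leave it. Origin: centre of underside.
- spare_dish: Dish with pink gel, 88 mm across, 17 mm high, left of the stand; leave it. Origin: centre of underside.
- collar: Black plastic lamp collar lying flat in front of the stand, ring 40 mm across, 12 mm high; leave it. Origin: centre of underside.

How it is judged:
By the outcome, as a careful person would: the job done as asked, in the order asked, and still so for the second after the job is handed in, with the robot touching nothing.
It also fails if it takes over 72 s, if anything falls off the work surface, if the arm or the gripper's body presses on something with over 40 N, if the wrist force passes 120 N, or if a joint passes its speed limit or range.

## Working session

There is one attempt and no reset: what is moved stays moved. The work goes in short steps, each a Python script; the robot and the scene stay as the last script left them, time stands still between calls to the robot, and variables do not carry over. Pictures are saved under pics/ and viewed, and the job is handed in when it is done.

```bash
mkdir -p pics
cat > h.py <<'E'
import numpy as np, cv2
from cell import *
def snap(cam,fn):
    c=capture(cam); cv2.imwrite('pics/'+fn+'.png',c['frame'][:,:,::-1]); np.savez('pics/'+fn,**c); return c
def cloud(c):
    d=c['depth'].astype(float); v,u=np.indices(d.shape); K=c['K']
    p=np.stack([(u-K[0,2])/K[0,0]*d,(v-K[1,2])/K[1,1]*d,d],-1)
    w=p@c['pose'][:3,:3].T+c['pose'][:3,3]; w[d==0]=np.nan; return w
def load(fn): return dict(np.load('pics/'+fn+'.npz'))
E
python3 - <<'E'
from h import *
for n in('scene','top'):
    c=snap(n,n+'0'); print(n,c['K'][0,0],c['pose'].round(2).tolist())
s=read_state(); print(s)
E
```

```text
scene 468.8141396243686 [[0.87, 0.36, -0.33, 993.09], [0.49, -0.62, 0.61, -670.86], [0.02, -0.69, -0.72, 831.15], [0.0, 0.0, 0.0, 1.0]]
top 449.9084657729677 [[0.01, -0.99, 0.1, 530.94], [-1.0, -0.0, 0.01, 11.33], [-0.01, -0.1, -0.99, 1103.93], [0.0, 0.0, 0.0, 1.0]]
{'clock': 0.1, 'joints': array([71.97874854, 34.37940536, -0.14836961, 91.67685506,  0.10211121,
       54.02300059, -4.57373206]), 'qd': array([-0.04795246, -0.13761764, -0.00153668, -0.16027302, -0.00354214,
        0.01323497,  0.08324121]), 'joint_efforts': array([ 5.72472374e-03, -7.66549087e+01,  1.50245525e+00, -2.52930486e+01,
       -5.22577681e-02,  1.36665936e-02,  6.50542643e-05]), 'tcp_pos': array([ 170.7979546 , -704.40500123,  403.94895717]), 'eef_rot': array([-1.79921027e+02,  5.08464109e-03,  1.36300761e+01]), 'force': array([ 0.87909255,  0.22091015, -0.35442357]), 'moment': array([-0.01909343,  0.00718617, -0.06616493]), 'gripper_width': 92.55058820744773}
```

View pics/scene0.png

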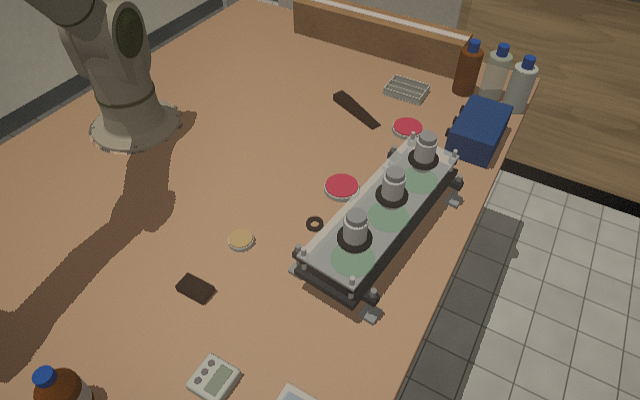

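View pics/top0.png

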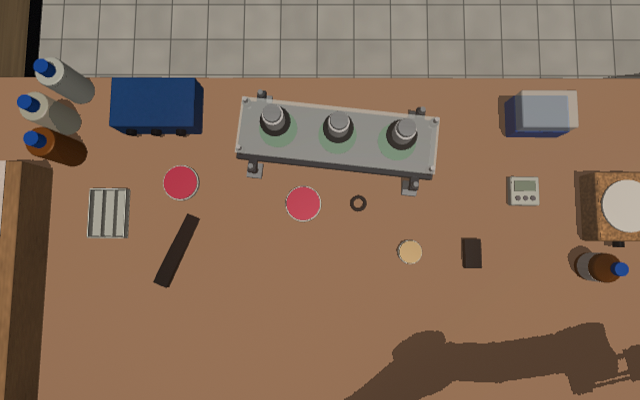

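The top view shows the wedge at px (157,283)–(193,217), the front left foot at about (255,170), the large dish at (303,204) and the collar at (358,203).

Run:
```python
from h import *
c=load('top0'); w=cloud(c); f=c['frame'].astype(int)
print('bench z',np.nanmedian(w[300:330,250:300,2]))
def obj(name,m):
    P=w[m]; r=cv2.minAreaRect(P[:,:2].astype(np.float32)); print(name,m.sum(),P.mean(0).round(1),[np.round(x,1) for x in r],'z',np.nanpercentile(P[:,2],[5,50,95]).round(1)); return P
box=lambda a,b,u,v:(np.indices(f.shape[:2])[1]>=a)&(np.indices(f.shape[:2])[1]<b)&(np.indices(f.shape[:2])[0]>=u)&(np.indices(f.shape[:2])[0]<v)
dark=f.max(-1)<75
P=obj('wedge',dark&box(145,210,205,295))
m=P[:,:2].mean(0); U,S,V=np.linalg.svd(P[:,:2]-m); a=V[0]; t=(P[:,:2]-m)@a
print('axis',a)
for k in np.arange(-95,96,10):
    s=abs(t-k)<5
    if s.any(): print(k,s.sum(),P[s,2].mean().round(1),end='; ')
print()
obj('large',(f[...,0]-f[...,1]>90)&box(280,325,180,225))
# slab
sl=box(225,450,85,200)&(w[...,2]>60)&(w[...,2]<76)
obj('slab',sl)
ft=box(243,268,160,185)&(w[...,2]>5)&(w[...,2]<45); obj('footL',ft)
ft=box(398,422,175,200)&(w[...,2]>5)&(w[...,2]<45); obj('footR',ft)
np.set_printoptions(linewidth=250)
print(w[158:186,240:272,2].round(0)[:, ::2])
cv2.imwrite('pics/crop.png',cv2.resize(c['frame'][80:300,140:340,::-1],None,fx=2.7,fy=2.7,interpolation=cv2.INTER_CUBIC))
```

```text
bench z -0.09940260311475413
wedge 1156 [nan nan nan] [array([509.5, 367.1]), array([ 38.4, 185.1]), np.float64(64.8)] z [ 2.7 15.4 25.2]Traceback (most recent call last):
  File "<stdin>", line 9, in <module>
    u, s, vh = gufunc(a, signature=signature)
               ~~~~~~^^^^^^^^^^^^^^^^^^^^^^^^
    raise LinAlgError("SVD did not converge")
numpy.linalg.LinAlgError: SVD did not converge
```

Run:
```python
from h import *
c=load('top0'); w=cloud(c); f=c['frame'].astype(int)
ok=~np.isnan(w[...,2])
def obj(name,m):
    P=w[m&ok]; r=cv2.minAreaRect(P[:,:2].astype(np.float32)); print(name,len(P),P.mean(0).round(1),[np.round(x,1) for x in r],'z',np.percentile(P[:,2],[5,50,95]).round(1)); return P
V_,U_=np.indices(f.shape[:2])
box=lambda a,b,u,v:(U_>=a)&(U_<b)&(V_>=u)&(V_<v)
P=obj('wedge',(f.max(-1)<75)&box(145,210,205,295))
m=P[:,:2].mean(0); a=np.linalg.svd(P[:,:2]-m,full_matrices=False)[2][0]; t=(P[:,:2]-m)@a
print('axis',a,t.min(),t.max())
for k in np.arange(-95,96,10):
    s=abs(t-k)<5
    if s.any(): print(k,s.sum(),P[s,2].mean().round(1),end='; ')
print()
obj('large',(f[...,0]-f[...,1]>90)&box(280,325,180,225))
obj('slab',box(225,450,85,200)&(w[...,2]>62)&(w[...,2]<74))
obj('footL',box(243,268,160,185)&(w[...,2]>10)&(w[...,2]<45)); obj('footR',box(398,422,175,200)&(w[...,2]>6)&(w[...,2]<45))
np.set_printoptions(linewidth=250)
print(w[158:186,240:272,2].round(0)[:, ::2])
cv2.imwrite('pics/crop.png',cv2.resize(c['frame'][80:300,140:340,::-1],None,fx=2.7,fy=2.7,interpolation=cv2.INTER_CUBIC))
```

```text
wedge 1148 [508.9 367.2  14.9] [array([510.1, 368.2]), array([ 38.5, 184.7]), np.float64(65.6)] z [ 2.7 15.4 25.2]
axis [-0.92682711  0.37548835] -92.82386800007978 90.77765674117883
-95 16 2.1; -85 57 3.1; -75 56 5.4; -65 58 6.7; -55 59 8.6; -45 60 9.1; -35 63 10.7; -25 61 11.9; -15 67 13.2; -5 65 15.0; 5 67 16.9; 15 67 18.0; 25 67 20.0; 35 70 20.1; 45 68 21.6; 55 67 21.7; 65 72 22.0; 75 72 21.9; 85 35 21.9; 95 1 -0.9; 
large 831 [626.6  63.4  17. ] [array([626.9,  63.9]), array([78.2, 77.3]), np.float64(46.2)] z [13.8 17.  20.3]
slab 1238 [714.7 -12.1  67.9] [array([773.9, -17.9]), array([458.3, 197.7]), np.float64(83.9)] z [64.1 67.9 71.5]
footL 135 [702.  176.   26.6] [array([706.4, 180.9]), array([36.7, 35.1]), np.float64(85.7)] z [20.9 26.9 31.1]
footR 143 [ 663.1 -191.3   12.2] [array([ 666.5, -195.9]), array([34.6, 36.5]), np.float64(86.6)] z [ 9.1 12.  15.1]
[[59. 63. 63. 68. 70. 70. 68. 68. 69. 66. 67. 71. 66. 68. 67. 68.]
 [ 0.  1.  2. 55. 62. 72. 68. 66. 67. 69. 71. 68. 67. 66. 64. 67.]
 [-1.  1.  1.  5. -0. 69. 70. 65. 67. 60. 64. 65. 65. 63. 66. 68.]
 [-4.  0.  0.  1.  
[... 956 characters left out ...]
 26. 26.  0.  2. -1.  0.  1.]
 [-3.  2.  2. -3. 24. 26. 29. 27. 22. 29. 28.  2.  0. -2.  1. -3.]
 [-1.  1. -2. -2.  2. nan  4. 24. 20. 26. 29. -1. -1.  2.  3.  3.]
 [-2. -1. -0.  1. -2. -1.  1. -1. -1.  1. -3. -3. -1.  1.  5. -1.]
 [-2.  4. -1. -4. -1. -4. -0.  1. -3.  1. -3.  3. -0. -1. -4.  3.]
 [-1.  1.  3.  1. -3.  4. -1.  1.  1. -2. -2.  1. -0.  1.  0.  3.]
 [-1. -2. -2. -2.  0. -0.  2. nan -2. -0. -1. -2. -2. -2. -1. -1.]
 [-1.  1.  1.  2.  3. -1. -1. -2. -0.  1.  0. -2. -1. -0. -1. -0.]
 [-1. -1. -2. -0.  6. -1.  1. -1. -2. -2.  1. -1.  0.  4.  0.  1.]
 [ 1.  1.  0. -2.  1. -3. -2.  3.  4.  1.  1. -0.  2.  1. -2.  0.]
 [ 0. -1.  1. -0. -2. -3. -0.  3.  0.  1.  5.  3.  3. -0. -1. -1.]]
```

View pics/crop.png

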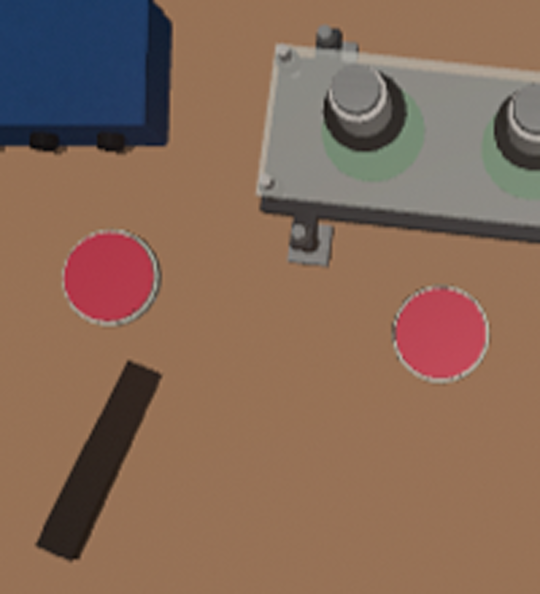

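Thin end points to yaw about −22°, centre about (509,367). Stand yaw is about −6°, and the shoe top at about 27 gives a gap of about 15. Now I'll go above the tail and look with the wrist camera.

Run:
```python
from h import *
for y in(-22,158):print(y,solve_ik([444,394,350],[180,0,y]),solve_ik([611,190,179],[180,0,y+16]))
y=min((-22,158),key=lambda y:9e9 if solve_ik([444,394,350],[180,0,y]) is None else abs(solve_ik([444,394,350],[180,0,y])[6]))
goto([444,394,360],[180,0,y]); s=read_state(); print(y,s['clock'],s['tcp_pos'],s['joints'])
c=snap('wrist','w1'); print(c['pose'].round(2).tolist())
```

```text
-22 [ -61.3498691    30.50133377   21.02915429  113.1768466   -16.73798277
   39.22881376 -141.90889223] [ -26.43555464   45.68857229    6.32747638  111.33273119  -11.37554192
   23.56749081 -107.5577167 ]
158 [ -7.87914326  42.96649037 -63.16355214 109.81022647  46.15291409
  57.48789056 -24.4485207 ] [  0.21489372  50.13298309 -35.77945595 109.49568004  48.54127797
  36.78318208  17.22513667]
158 4.025 [444.43948485 393.57435451 359.91761075] [ -7.72386444  42.045177   -63.10539893 109.32180362  44.84854164
  57.90452006 -23.32133603]
[[0.37, 0.9, 0.23, 382.58], [0.93, -0.36, -0.09, 420.01], [-0.0, 0.25, -0.97, 339.16], [0.0, 0.0, 0.0, 1.0]]
```

View pics/w1.png

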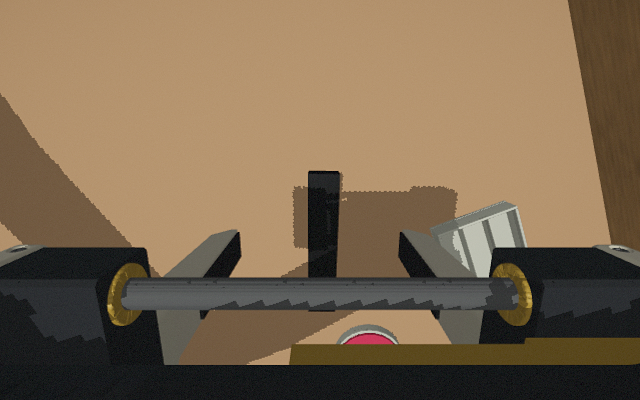

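The wrist view shows the tail end at (308–340,172), centred between the fingers (240…400). I'll refine from depth, descend and grip.

Run:
```python
from h import *
c=load('w1'); w=cloud(c); f=c['frame']
R=np.zeros(w.shape[:2],bool); R[165:265,300:350]=1
P=w[R&(w[...,2]>17)&(w[...,2]<30)]
r=cv2.minAreaRect(P[:,:2].astype(np.float32)); a=np.radians(-22); ax=np.array([np.cos(a),np.sin(a)]); n=np.array([-ax[1],ax[0]])
q=P[:,:2]-[444,394]; t=q@ax; l=q@n
print(r,np.median(P[:,2]),'tail end',np.percentile(t,1),'lat',np.percentile(l,[2,98]))
for k in(-15,-5,5,15,25,35): s=abs(t-k)<5; print(k,s.sum(),np.percentile(l[s],[2,50,98]).round(1) if s.any() else'')
```

```text
((471.6733093261719, 388.59222412109375), (33.63585662841797, 88.04934692382812), 67.40142822265625) 22.65235482664565 tail end -16.027936769951516 lat [-11.09666575  21.46752466]
-15 221 [-10.9   6.   21.8]
-5 286 [-11.    5.5  21.9]
5 289 [-11.    5.   22.1]
15 285 [-11.1   5.1  21.3]
25 274 [-11.2   5.1  21.3]
35 247 [-11.4   5.1  21.5]
```

Run:
```python
from h import *
o=[180,0,158]
move_straight([447.4,397,230],150,o); hit=move_straight([447.4,397,189],50,stop_force=8); print(hit,read_state()['tcp_pos'],read_state()['force'])
if not hit:
    grasp(25); s=read_state(); print(s['gripper_width'],s['force'])
    move_straight([447.4,397,245],120); s=read_state(); print(s['gripper_width'],s['tcp_pos'],s['force'])
    move_straight([504.5,202.3,245],150,[180,0,173.96]); s=read_state(); print(s['clock'],s['gripper_width'],s['tcp_pos'],s['eef_rot'])
    snap('wrist','w2'); snap('top','t2')
    c=load('t2'); cv2.imwrite('pics/t2c.png',cv2.resize(c['frame'][120:320,140:340,::-1],None,fx=2.9,fy=2.9,interpolation=cv2.INTER_CUBIC))
```

```text
False [447.39758279 397.13751852 189.17601293] [-0.64790585 -0.66590996 -1.05312753]
33.626097145731116 [ 0.0359872   0.10940102 -0.47279157]
33.6802890956716 [447.49172295 396.65124855 244.69917217] [ 0.19666834  0.5173113  -1.54118123]
9.125 33.911442949824185 [504.26491733 203.00305244 245.13404934] [1.79964357e+02 1.60894218e-03 1.74003548e+02]
```

View pics/w2.png

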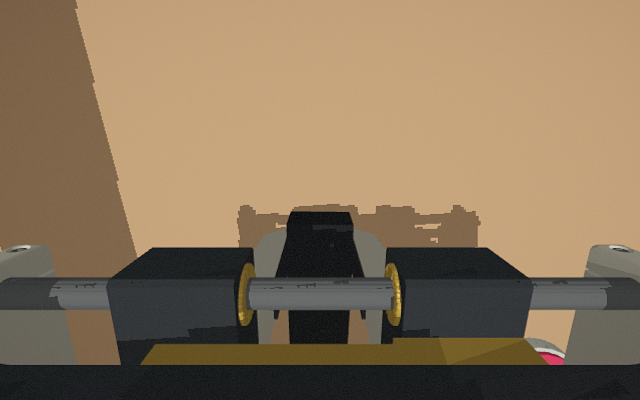

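View pics/t2c.png

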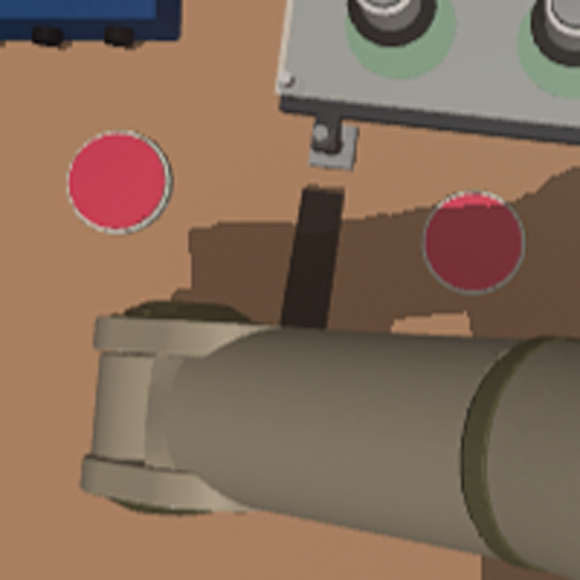

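The top view shows the wedge held squarely in front of the foot, tip at crop (322,188), shoe at about (330,150). I'll lower it to the bench, then measure wedge against shoe in the same camera.

```bash
cat >> h.py <<'E'
def rel():
    c=snap('top','rel%d'%int(read_state()['clock']*100)); w=cloud(c); f=c['frame'].astype(int); z=w[...,2]
    V,U=np.indices(z.shape)
    F=w[(U>=243)&(U<268)&(V>=158)&(V<185)&(z>18)&(z<38)]
    r=cv2.minAreaRect(F[:,:2].astype(np.float32)); fc=np.array(r[0])
    a=np.radians(-6.04); ax=np.array([np.cos(a),np.sin(a)]); n=np.array([-ax[1],ax[0]])
    fl=(F[:,:2]-fc)@n; fx=(F[:,:2]-fc)@ax
    m=(U>=225)&(U<275)&(V>=165)&(V<235)&(f.max(-1)<55)&(z<30)&(z>-4)
    P=w[m]; q=P[:,:2]-fc; t=q@ax; l=q@n
    print('foot',fc.round(1),np.round(r[1],1),'front edge',np.percentile(fx,2).round(1),'lat',np.percentile(fl,[2,98]).round(1),'z',np.median(F[:,2]).round(1))
    b=[(k,*np.percentile(l[abs(t-k)<4],[3,97]).round(1),np.median(P[abs(t-k)<4,2]).round(1)) for k in range(-110,-10,8) if (abs(t-k)<4).sum()>15]
    print('tip',np.percentile(t,99).round(1),b)
    if len(b)>1: print('yaw rel',np.degrees(np.polyfit([x[0] for x in b],[(x[1]+x[2])/2 for x in b],1)[0]).round(2))
    return c
E
python3 - <<'E'
from h import *
p=read_state()['tcp_pos']
move_straight([504.5,202.3,198],100)
print(move_straight([504.5,202.3,187.5],15,stop_force=3)); s=read_state(); print(s['clock'],s['tcp_pos'],s['force'],s['eef_rot'])
rel()
E
```

```text
True
10.4417 [504.52050757 202.22946387 188.86317215] [-1.04456696 -0.94283093  5.98066743] [-1.79977605e+02  1.13527499e-02  1.73948243e+02]
foot [706.6 180.8] [36.5 35.3] front edge -17.0 lat [-17.8  17.3] z 27.0
tip -45.1 [(-110, np.float64(-19.5), np.float64(12.7), np.float64(13.9)), (-102, np.float64(-19.2), np.float64(12.5), np.float64(11.8)), (-94, np.float64(-18.1), np.float64(11.8), np.float64(9.6)), (-86, np.float64(-19.2), np.float64(12.0), np.float64(8.9)), (-78, np.float64(-18.6), np.float64(11.7), np.float64(8.1)), (-70, np.float64(-19.0), np.float64(10.8), np.float64(7.2)), (-62, np.float64(-18.4), np.float64(11.3), np.float64(4.9)), (-54, np.float64(-17.5), np.float64(10.5), np.float64(4.2)), (-46, np.float64(-17.0), np.float64(11.4), np.float64(2.8))]
yaw rel 0.08
```

Rel. yaw is 0.1°, lateral −3.4 mm. Correcting, then sliding in while gripped until first light contact.

Run:
```python
from h import *
a=np.radians(-6.04); ax=np.array([np.cos(a),np.sin(a)]); n=np.array([-ax[1],ax[0]])
p=np.array([504.5,202.3])+3.4*n
move_straight([*p,190.5],40); move_straight([*p,189.2],20); pause(.3)
print(read_state()['force']); rel()
q=p+70*ax; print(move_straight([*q,189.2],60,stop_force=6)); print(read_state()['force'])
q=p+140*ax; print(move_straight([*q,189.2],20,stop_force=4)); s=read_state(); print(s['clock'],s['tcp_pos'],s['force'],(s['tcp_pos'][:2]-p)@ax)
c=rel(); cv2.imwrite('pics/t3c.png',cv2.resize(c['frame'][120:320,140:340,::-1],None,fx=2.9,fy=2.9,interpolation=cv2.INTER_CUBIC))
```

```text
[ 0.10562097 -0.75435373 -1.08034738]
foot [706.7 181.3] [36.6 35.1] front edge -17.2 lat [-18.1  16.9] z 27.2
tip -45.6 [(-110, np.float64(-15.5), np.float64(16.1), np.float64(12.4)), (-102, np.float64(-17.1), np.float64(14.3), np.float64(11.7)), (-94, np.float64(-15.9), np.float64(15.7), np.float64(10.6)), (-86, np.float64(-16.5), np.float64(14.3), np.float64(9.9)), (-78, np.float64(-16.0), np.float64(15.5), np.float64(7.1)), (-70, np.float64(-15.0), np.float64(14.9), np.float64(6.2)), (-62, np.float64(-16.1), np.float64(14.7), np.float64(5.3)), (-54, np.float64(-14.9), np.float64(14.5), np.float64(4.0)), (-46, np.float64(-14.2), np.float64(14.2), np.float64(3.9))]
yaw rel 0.27
False
[-0.03337037  0.2836552  -1.35807654]
True
14.7 [615.88784065 193.91276942 188.94029116] [ 0.08448676 -0.97139977  7.19983155] 111.65201835136848
foot [714.3 167.9] [11.7 18.4] front edge -8.6 lat [-5.9  5.8] z 26.9Traceback (most recent call last):
  File "<stdin>", line 8, in <module>
  File "h.py", line 21, in rel
    print('tip',np.percentile(t,99).round(1),b)
                ~~~~~~~~~~~~~^^^^^^
    return _quantile_unchecked(
        a, q, axis, out, overwrite_input, method, keepdims, weights)
    return _ureduce(a,
                    func=_quantile_ureduce_func,
    ...<5 lines>...
                    overwrite_input=overwrite_input,
                    method=method)
    r = func(a, **kwargs)
    result = _quantile(arr,
                       quantiles=q,
    ...<2 lines>...
                       out=out,
                       weights=wgt)
    slices_having_nans = np.isnan(arr[-1, ...])
                                  ~~~^^^^^^^^^
IndexError: index -1 is out of bounds for axis 0 with size 0
```

Light contact was made (travel 111.7 mm, as expected for a gap of about 15), partly as down-force. I'll release, back off, close the fingers and push level from behind.

Run:
```python
from h import *
a=np.radians(-6.04); ax=np.array([np.cos(a),np.sin(a)])
s=read_state(); p=s['tcp_pos'][:2]; np.save('p.npy',p)
move_straight([*p,190],20); let_go(); pause(.3); print(read_state()['force'],read_state()['gripper_width'])
move_straight([*p,250],100); move_straight([*(p-60*ax),250],120); grasp(20)
snap('scene','s3'); c=snap('wrist','w3')
hit=move_straight([*(p-60*ax),191],80,stop_force=8); s=read_state(); print(hit,s['clock'],s['tcp_pos'],s['force'],s['gripper_width'])
c=load('s3'); cv2.imwrite('pics/s3c.png',cv2.resize(c['frame'][90:250,280:480,::-1],None,fx=3.5,fy=3.5,interpolation=cv2.INTER_CUBIC))
```

```text
[-0.03452756  0.09267194 -0.43827421] 93.16059920253736
False 20.2 [556.21736784 200.44462236 191.24449844] [-0.31480098  0.45545184  0.56154516] 0.20814682809463342
```

View pics/s3c.png

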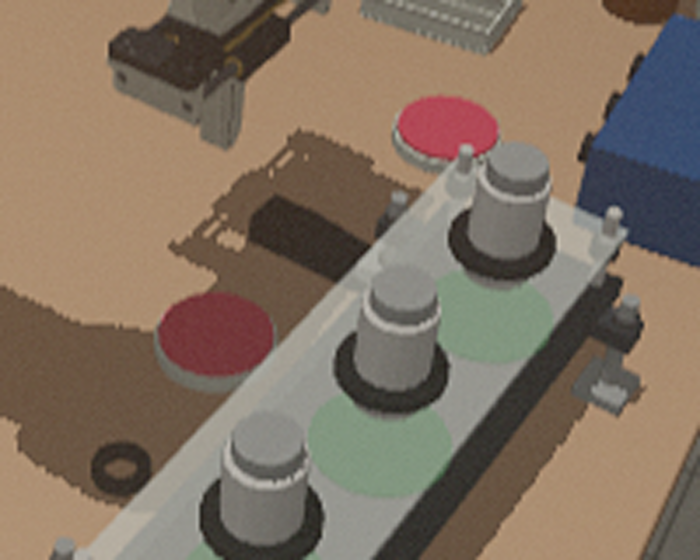

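The wedge lies in front of the foot (crop 250–370, 200–280), dishes and collar undisturbed. Now the push.

Run:
```python
from h import *
a=np.radians(-6.04); ax=np.array([np.cos(a),np.sin(a)]); A=np.array([*ax,0])
p=np.load('p.npy'); z=191.2
print(move_straight([*(p-36*ax),z],40,stop_force=4)); f0=read_state()['force']; print(f0)
hit=move_straight([*(p+20*ax),z],6,stop_force=11.5)
s=read_state(); print(hit,s['clock'],s['tcp_pos'],(s['tcp_pos'][:2]-p)@ax,s['force'],-(s['force']-f0)@A)
pause(.3); s=read_state(); print(s['force'],-(s['force']-f0)@A)
```

```text
False
[-0.28229849  0.75780612  0.08307365]
True 24.0167 [588.46277903 196.83087753 190.80327843] -27.530285256450508 [ 1.22757993 -0.33425772  0.76227909] -1.6164065614181131
[-0.17341238 -0.86952459 -0.50808996] -0.2795138529367738
```

Run:
```python
from h import *
a=np.radians(-6.04); ax=np.array([np.cos(a),np.sin(a)]); A=np.array([*ax,0])
p=np.load('p.npy'); z=191.2; f0=np.array([-.2,.2,0])
d=(read_state()['tcp_pos'][:2]-p)@ax; print(d)
for k in range(12):
    d+=.5; hit=move_straight([*(p+d*ax),z],4,stop_force=8); pause(.15); s=read_state(); F=-(s['force']-f0)@A
    print(hit,round(d,2),((s['tcp_pos'][:2]-p)@ax).round(2),s['force'].round(2),F.round(2))
    if F>9: break
print(s['clock'])
```

```text
-27.70667429423641
False -27.21 -27.24 [-0.48  0.89 -0.54] 0.35
False -26.71 -27.09 [-4.03  0.07  1.1 ] 3.8
False -26.21 -26.92 [-5.76 -0.31  2.44] 5.48
False -25.71 -26.79 [-7.68 -0.69  2.59] 7.34
False -25.21 -26.56 [-8.37 -0.12  4.07] 8.09
False -24.71 -26.28 [-9.03 -0.86  5.06] 8.67
False -24.21 -25.98 [-10.28  -0.66   4.97] 9.94
27.3833
```

Run:
```python
from h import *
a=np.radians(-6.04); ax=np.array([np.cos(a),np.sin(a)]); A=np.array([*ax,0])
p=np.load('p.npy'); z=191.2; f0=np.array([-.2,.2,0]); d=-24.21
print(read_state()['tcp_pos'][2])
for k in range(14):
    s=read_state()
    if s['force'][2]>1.5: z+=.25
    elif s['force'][2]<-1.5: z-=.25
    else: d+=.25
    move_straight([*(p+d*ax),z],4,stop_force=6); pause(.15); F=[]
    for _ in range(4): pause(.03); s=read_state(); F.append(-(s['force']-f0)@A)
    F=np.mean(F)
    print(round(d,2),round(z,2),((s['tcp_pos'][:2]-p)@ax).round(2),s['tcp_pos'][2].round(2),s['force'].round(2),F.round(2))
    if F>11.6 and abs(s['force'][2])<2.5: break
print(s['clock'])
```

```text
191.15721229578213
-24.21 191.45 -25.82 191.16 [-8.69 -0.37  3.19] 8.8
-24.21 191.7 -25.65 191.17 [-7.82  0.09  0.49] 7.61
-23.96 191.7 -25.57 191.19 [-8.97 -0.02  0.96] 8.71
-23.71 191.7 -25.46 191.21 [-9.57 -0.3   0.54] 9.48
-23.46 191.7 -25.34 191.21 [-10.06   1.15   1.98] 9.92
-23.46 191.95 -25.11 191.22 [-9.82  0.75 -1.32] 9.17
-23.21 191.95 -25.05 191.22 [-9.77  0.61 -1.19] 9.88
-22.96 191.95 -24.94 191.21 [-10.68   0.94   0.84] 10.66
-22.71 191.95 -24.76 191.2 [-10.66   0.79   0.41] 10.85
-22.46 191.95 -24.63 191.22 [-10.84   0.09   0.67] 10.51
-22.21 191.95 -24.5 191.2 [-12.58   0.12   0.56] 11.47
-21.96 191.95 -24.35 191.21 [-12.12   0.35   0.67] 12.08
33.7833
```

The level push is at 12.1 N with Fz about 0. Now I'll back straight off and inspect.

Run:
```python
from h import *
a=np.radians(-6.04); ax=np.array([np.cos(a),np.sin(a)])
p=np.load('p.npy')
move_straight([*(p-60*ax),191.5],60); move_straight([*(p-60*ax),300],150)
goto([450,-200,400],[180,0,174]); s=read_state(); print(s['clock'],s['force'])
c=snap('top','t5'); snap('scene','s5')
w=cloud(c); f=c['frame'].astype(int); z=w[...,2]; V,U=np.indices(z.shape); n=np.array([-ax[1],ax[0]])
F=w[(U>=243)&(U<268)&(V>=158)&(V<185)&(z>18)&(z<38)]; r=cv2.minAreaRect(F[:,:2].astype(np.float32)); fc=np.array([706.6,181]); print(r,np.median(F[:,2]))
P=w[(U>=225)&(U<275)&(V>=176)&(V<235)&(f.max(-1)<70)&(z<30)]; q=P[:,:2]-fc; t=q@ax; l=q@n
b=[(k,*np.percentile(l[abs(t-k)<4],[3,97]).round(1),np.median(P[abs(t-k)<4,2]).round(1)) for k in range(-110,-18,8) if (abs(t-k)<4).sum()>10]
print('tail',np.percentile(t,1),*b); print(np.degrees(np.polyfit([x[0] for x in b],[(x[1]+x[2])/2 for x in b],1)[0]))
cv2.imwrite('pics/t5c.png',cv2.resize(c['frame'][90:290,140:380,::-1],None,fx=2.9,fy=2.9,interpolation=cv2.INTER_CUBIC))
```

```text
37.0083 [ 0.5068532  -0.11606916 -0.57546368]
((697.59033203125, 181.64747619628906), (38.984188079833984, 50.95339584350586), 89.5601806640625) 26.201808495023442
tail -107.62806423905957 (-110, np.float64(-15.5), np.float64(15.4), np.float64(22.7)) (-102, np.float64(-16.1), np.float64(16.8), np.float64(24.2)) (-94, np.float64(-16.3), np.float64(16.0), np.float64(23.7)) (-86, np.float64(-16.2), np.float64(15.5), np.float64(23.9)) (-78, np.float64(-16.1), np.float64(15.5), np.float64(24.3)) (-70, np.float64(-15.9), np.float64(16.7), np.float64(23.4)) (-62, np.float64(-16.3), np.float64(15.5), np.float64(23.1)) (-54, np.float64(-16.1), np.float64(15.8), np.float64(21.6)) (-46, np.float64(-16.2), np.float64(15.3), np.float64(20.9)) (-38, np.float64(-16.1), np.float64(16.9), np.float64(19.2)) (-30, np.float64(-16.3), np.float64(15.1), np.float64(18.3)) (-22, np.float64(-15.9), np.float64(16.4), np.float64(17.3))
-0.056344188769421405
```

View pics/t5c.png

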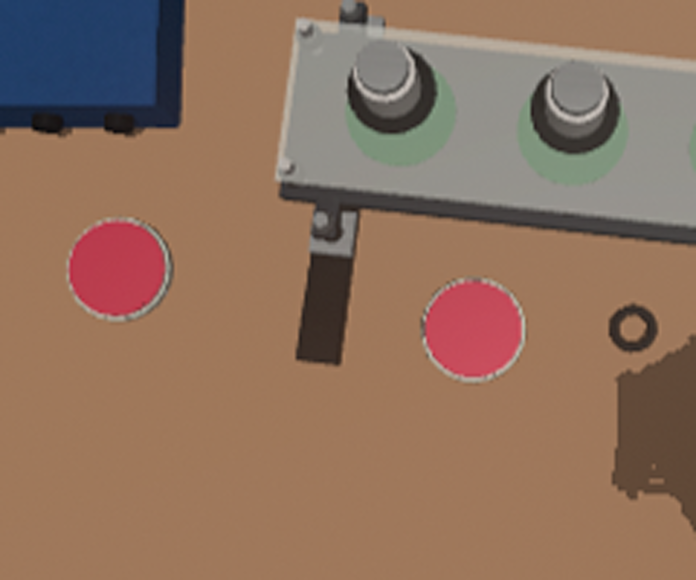

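The wedge sits centred under the shoe (crop 297–355, 245–365), square and flat. The dishes and collar are in place. Handing in.

```bash
python3 -c "
from cell import *
pause(.3); print(read_state()['clock']); close_job()"
```

```text
37.4083
the job is handed in; nothing more can be done
```

The wedge is jammed under the front left foot and left there, and I handed the job in at 37.4 s with the arm well clear.

**What I did:** I gripped the wedge by its tail and laid it flat about 28 mm in front of the shoe. After one 3.4 mm sideways correction, I slid it in until it touched lightly. I then let go, closed the fingers and pushed level from behind until the force read 12.1 N with almost no down-force.

**Last checks (top camera, after backing off):**
- **Fit:** the wedge is within about 0.3 mm of the shoe's centre and about 0.1° off square. It lies flat, about 90 mm under and past the shoe's front edge.
- **Surroundings:** the large dish, spare dish and collar show no sign of having moved. I did not re-check the packer and the small dish, but the arm never worked near the bench there.

**What disagreed:**
- **Camera bias:** the top and wrist cameras differed by about 5 mm sideways, so I lined up the wedge and shoe in the top camera alone.
- **First push:** it stopped on a brief force spike of at least 11.5 N at first contact, and the force then fell back to zero. I repeated it in small steps.
- **Hand bearing down:** during the first part of that repeat, the hand bore down with up to 5 N. I raised it and finished the push level.

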